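# Stopper the open bottles and put them away in the packed rack

### The arm

A 6-joint arm with a two-finger parallel gripper is mounted at the origin on a cart in front of the work surface, level with it; the furniture and walls round the work are solid. World frame = base frame: x ahead of the robot, y to its left, z up, the work surface at z = 0. Lengths are in m, angles in rad, forces in N, time in s.
With the tool pointing down it reaches from about 0.35 to 0.775 m from the base axis. Payload 7.3 kg.
Tool frame: the origin (TCP) lies at the centre of the arm's flange, where the gripper is bolted on; the fingertips stand 178 mm ahead of it and the grasp point (between the pads) lies 159 mm ahead of it (tip_extent is the distance from the TCP to the fingertips, in m); z points along the fingers, y is the line along which they close (so a half turn about z gives the same grasp; the last joint's range is limited). The gripper opens to 92 mm and grips with 3 to 60 N. Pads are 19 mm wide; open, the fingers measure 130 mm over their backs; the gripper's body (75 mm by 190 mm) begins 47 mm behind the grasp point.
Start: joints at [0.976, 0.342, 1.524, -0, 1.275, -0.146], TCP at [0.228, 0.473, 0.405] pointing down, gripper open.
Joint ranges: [-2.53, 2.53], [-0.77, 2.02], [0.04, 2.7], [-1, 4.14], [0.28, 2.66], [-3.11, 3.11]. Speed limits (rad/s): [2.57, 2.57, 3.14, 3.14, 3.14, 3.14].

### API

Orientations are given as [roll, pitch, yaw] about the fixed x, y, z axes, in that order (R = Rz(yaw) Ry(pitch) Rx(roll)).
In Python, from cell import * gives the robot as it stands.
- The arm moves only by the tool arm_command, never from a script. Its arguments are lists of equal length, an entry for each row: "xyz": the shift along the world's x, y, z in mm, a list of three; "spin": the turn about the world's z in degrees. In form: {"xyz": [[tx, ty, tz], ...], "spin": [spin, ...]}. A call has 1 to 20 rows; each row shifts and turns the commanded pose from where the row before left it; what a row does not reach is not made up. A row lasts 1/10 s, in which the tool goes at most 50 mm and 8.59 degrees, less where a joint would pass 70% of its speed; a pose out of reach is approached as far as the arm can. A call with a gripper value outside its range is refused whole. "jaw" is the opening, from -1 (shut) to 1 (fully open), set as the call begins (left out, the last holds). The fingers move at their own pace and stop on an object; "squeeze" is the grip in N (left out, the last holds). Time passes only in rows, so rows that do not move let the fingers close. It gives the time, the measured TCP pose, the force, the opening and the grip force at its end, in the units of the state.
- observe(): the state, without advancing time (a new reading comes with each control period).
- read_camera(name): name is "scene" or "top" or "wrist"; returns a dict with "img" (480x640x3 uint8, red, green, blue), "depth" (480x640 float32, m along the optical axis (not along the pixel's ray), 0 where there is no reading), "fx", "fy", "cx", "cy" (pixels), "world_from_camera" (4x4, takes a point from camera to world coordinates). Camera axes: x right, y up, looking along -z (the intrinsics and any distortion apply to the point x, -y, -z); pixel columns grow to the right and rows downward; lengths in m; the calibration is good to about 2 mm. A picture is of the moment at which its call begins.
- hand_in(): hands the job in; it is judged then, once.
The state is a dict: "time": time; "qpos": joint angles; "qvel": joint speeds; "joint_efforts": joint torques, N m; "tool_pos": TCP position; "tool_rot": TCP orientation; "contact_force": force on the tool from outside, world axes, zero at the start; "torque": the same for the moment, N m; "opening": finger opening in m; "grip_force": force on a finger pad.
Only numpy, scipy, OpenCV 4.12 (cv2) and the standard library are available. Lean on these libraries where they do the work, as an engineer would, in place of code of your own. Each camera call takes 0.05 s, during which the arm holds its last target. There are 200 camera calls.

### The job

Put away the open amber bottles that stand on the table: close each with one of the grey stoppers, its head resting on the rim all round, before you put it away. Then lower every one, stoppered and upright, onto the floor of the wooden rack, each in a gap of its own between the bottles that already stand there; do not drop them, and leave the bottles in the rack standing where they are.

Things in the scene. Friction and masses are not known exactly. Their poses are not given: they have to be found in the camera images.
- bottle_1: One of the alike small open amber glass bottles with a blank paper band, upright on the table at the start (may be absent). Body 60 mm diameter up to z = 62 mm, shoulder to 78 mm, straight neck 45 mm diameter from z = 78 to 112 mm (grip it there), with an open bore 36 mm in diameter, 34 mm deep. About 0.35 kg, heavy foot. Origin: centre of the underside; z up along the bottle.
- bottle_2: One of the alike small open amber glass bottles with a blank paper band, upright on the table at the start (may be absent). Body 60 mm diameter up to z = 62 mm, shoulder to 78 mm, straight neck 45 mm diameter from z = 78 to 112 mm (grip it there), with an open bore 36 mm in diameter, 34 mm deep. About 0.35 kg, heavy foot. Origin: centre of the underside; z up along the bottle.
- bottle_3: One of the alike small open amber glass bottles with a blank paper band, upright on the table at the start (may be absent). Body 60 mm diameter up to z = 62 mm, shoulder to 78 mm, straight neck 45 mm diameter from z = 78 to 112 mm (grip it there), with an open bore 36 mm in diameter, 34 mm deep. About 0.35 kg, heavy foot. Origin: centre of the underside; z up along the bottle.
- stopper_1: One of three alike grey plastic stoppers (one may be left over), 46 mm tall, standing on its narrow foot. Plug 26 mm diameter at z = 0, 32 mm at z = 22 mm; above it a round head 42 mm diameter, z = 22 to 46 mm (grip it there). Fits any bottle: the head rests on the neck's rim, its origin then 90 mm above the bottle's. 30 g. Origin: centre of the foot; z up.
- stopper_2: One of three alike grey plastic stoppers (one may be left over), 46 mm tall, standing on its narrow foot. Plug 26 mm diameter at z = 0, 32 mm at z = 22 mm; above it a round head 42 mm diameter, z = 22 to 46 mm (grip it there). Fits any bottle: the head rests on the neck's rim, its origin then 90 mm above the bottle's. 30 g. Origin: centre of the foot; z up.
- stopper_3: One of three alike grey plastic stoppers (one may be left over), 46 mm tall, standing on its narrow foot. Plug 26 mm diameter at z = 0, 32 mm at z = 22 mm; above it a round head 42 mm diameter, z = 22 to 46 mm (grip it there). Fits any bottle: the head rests on the neck's rim, its origin then 90 mm above the bottle's. 30 g. Origin: centre of the foot; z up.
- rack: The low wooden bottle rack (fixed), 512 mm long along its y axis and 96 mm wide along x; floor 10 mm above the table, long side boards to z = 32 mm with 76 mm between them, end boards to z = 55 mm. Seven places in one row: four bottles and three gaps in turn. Origin: centre of its underside; z up.
- gap_1 (a point): Middle of an empty gap in the rack, on its floor (10 mm above the table), at rack y = 138 mm. The gap is 68 mm wide along the rack's y, between two of the stoppered bottles; axes as the rack's.
- gap_2 (a point): Middle of an empty gap in the rack, on its floor (10 mm above the table), at rack y = 0 mm. The gap is 68 mm wide along the rack's y, between two of the stoppered bottles; axes as the rack's.
- gap_3 (a point): Middle of an empty gap in the rack, on its floor (10 mm above the table), at rack y = -138 mm. The gap is 68 mm wide along the rack's y, between two of the stoppered bottles; axes as the rack's.
- neighbour_1: A stoppered reagent bottle (red octagonal stopper) standing loose in the rack, 70 mm diameter, 142 mm tall (top 152 mm above the table). One stands at each rack y = +207, +69, -69, -207 mm, in any order. Origin: centre of its underside; z up.
- neighbour_2: A stoppered reagent bottle (red octagonal stopper) standing loose in the rack, 70 mm diameter, 142 mm tall (top 152 mm above the table). One stands at each rack y = +207, +69, -69, -207 mm, in any order. Origin: centre of its underside; z up.
- neighbour_3: A stoppered reagent bottle (red octagonal stopper) standing loose in the rack, 70 mm diameter, 142 mm tall (top 152 mm above the table). One stands at each rack y = +207, +69, -69, -207 mm, in any order. Origin: centre of its underside; z up.
- neighbour_4: A stoppered reagent bottle (red octagonal stopper) standing loose in the rack, 70 mm diameter, 142 mm tall (top 152 mm above the table). One stands at each rack y = +207, +69, -69, -207 mm, in any order. Origin: centre of its underside; z up.
There are look-alikes about, which are no part of the job. What is shaped like the bottle_2 but yellow is not meant. What is shaped like the neighbour_4 but purple is not meant.

How it is judged:
By the outcome, as a careful person would: the job done as asked, in the order asked, and still so for the second after the job is handed in, with the robot touching nothing.
Of bottle_1, bottle_2, bottle_3 only 2 to 3 are there at a start; the rules pass over those that are not, and their reading is None.
At some moment in a run one of bottle_1, bottle_2, bottle_3 may be knocked a few centimetres aside while the robot is not near it.
It also fails if it takes over 210 s, if anything falls off the work surface, if the arm or the gripper's body presses on something with over 40 N, if the wrist force passes 120 N, or if a joint passes its speed limit or range.

## Working session

There is one attempt and no reset: what is moved stays moved. The work goes in short steps, Python scripts to look and compute and a tool call to move; the robot and the scene stay as the last step left them, time stands still between calls to the robot, and variables do not carry over. Pictures are saved under pics/ and viewed, at most 14 in all, crops included, and the job is handed in when it is done.

Besides the shell and the picture viewer there is one more tool, called after ">>>" in YAML: its name, and indented under it one key for each argument. arm_command: Moves the arm, as the interface text tells. Its arguments: {"type":"object","properties":{"xyz":{"type":"array","items":{"type":"array","items":{"type":"number"}}},"spin":{"type":"array","items":{"type":"number"}},"jaw":{"type":"number"},"squeeze":{"type":"number"}},"required":["xyz","spin"]}

```bash
mkdir -p pics
cat > h.py <<'E'
from cell import *
import numpy as np, cv2
def cloud(c):
    d=c["depth"];v,u=np.mgrid[0:480,0:640]
    P=np.stack([(u-c["cx"])/c["fx"]*d,-(v-c["cy"])/c["fy"]*d,-d],-1)
    T=np.array(c["world_from_camera"]);return P@T[:3,:3].T+T[:3,3]
E
python3 - <<'E'
from h import *
ims=[]
for n in("top","scene"):
    c=read_camera(n);cv2.imwrite(f"pics/{n}0.png",c["img"][:,:,::-1]);np.savez(f"{n}0.npz",P=cloud(c),img=c["img"])
    print(n,{k:c[k] for k in c if k not in("img","depth")})
print(observe())
E
```

```text
top {'fx': 495.2628688686557, 'fy': 495.2628688686557, 'cx': 322.81508288867855, 'cy': 234.19573159887096, 'world_from_camera': array([[ 9.67595901e-02,  9.73919328e-01, -2.05228470e-01,
         2.93113024e-01],
       [-9.95307471e-01,  9.48434615e-02, -1.91769818e-02,
         4.58214900e-02],
       [ 7.87745264e-04,  2.06120986e-01,  9.78526197e-01,
         1.21043701e+00],
       [ 0.00000000e+00,  0.00000000e+00,  0.00000000e+00,
         1.00000000e+00]])}
scene {'fx': 451.90217514872313, 'fy': 451.90217514872313, 'cx': 314.26244297238645, 'cy': 236.80792989903804, 'world_from_camera': array([[ 0.55250161,  0.61853786, -0.55870644, -0.08251854],
       [-0.8333433 ,  0.42339987, -0.35534701, -0.30735845],
       [ 0.01676065,  0.66192406,  0.74938349,  0.85158984],
       [ 0.        ,  0.        ,  0.        ,  1.        ]])}
{'time': 0.1, 'qpos': array([ 9.75969501e-01,  3.42663814e-01,  1.52490943e+00,  3.68770821e-07,
        1.27539936e+00, -1.46013613e-01]), 'qvel': array([-0.00198384, -0.00252946, -0.00117251,  0.00222273, -0.00026994,
        0.00067733]), 'joint_efforts': array([ 1.91041931e-03, -4.32007813e+01, -2.44693136e+01,  7.19409669e-02,
        5.26517385e-02,  3.50970559e-07]), 'tool_pos': array([0.22771717, 0.4729161 , 0.40411291]), 'tool_rot': array([-3.14022744e+00, -2.01125596e-04,  2.69277920e+00]), 'contact_force': array([ 1.11544604,  0.1035589 , -0.86414373]), 'torque': array([ 0.0265539 , -0.0275185 ,  0.03967011]), 'grip_force': 0.0, 'opening': 0.09157963852169927}
```

View pics/top0.png

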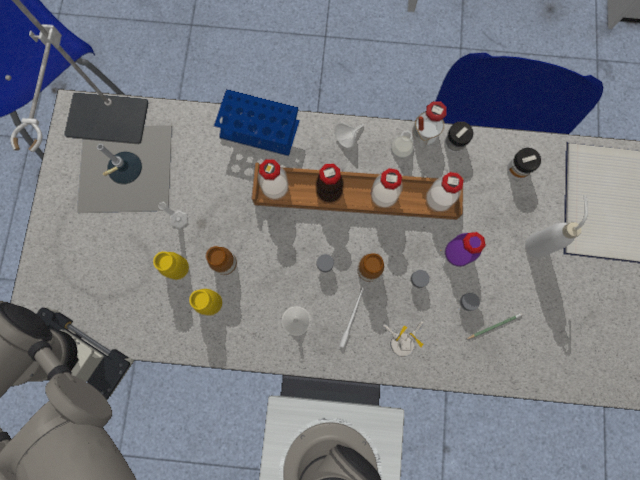

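View pics/scene0.png

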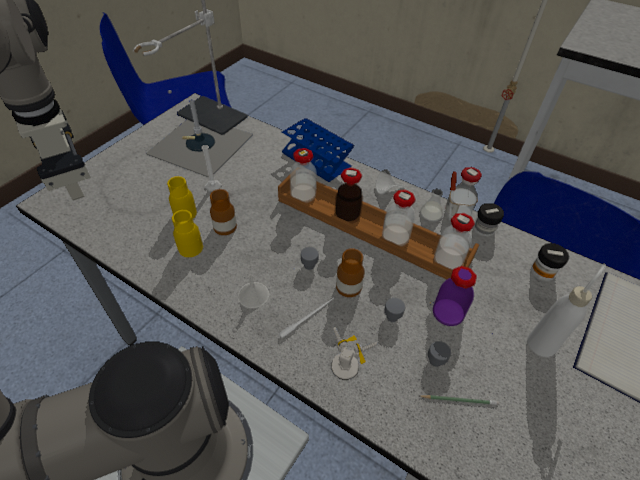

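The top view shows two amber bottles, at (220,260) and (371,266). The stoppers are at (326,263), (419,279) and (470,301). The rack runs from about (255,190) to (460,205), with red-topped neighbours at (270,170), (330,173), (390,180) and (452,183). The yellow bottles and the purple one are the look-alikes.

```bash
cat >> h.py <<'E'
def top_circle(P,xy,zlo,zhi,r=.045):
    m=(P[...,2]>zlo)&(P[...,2]<zhi)&(np.hypot(P[...,0]-xy[0],P[...,1]-xy[1])<r)
    q=P[m]
    if len(q)<5:return None
    c,R=cv2.minEnclosingCircle((q[:,:2]*1000).astype(np.float32))
    return np.round(c,1),round(R,1),len(q),np.round(np.median(q[:,2])*1000,1)
E
python3 - <<'E'
from h import *
D={n:np.load(f"{n}0.npz")["P"] for n in("top","scene")}
T=D["top"]
for n,px,zl,zh in[("bA",(219,253),.104,.125),("bB",(371,261),.104,.125),("s1",(326,263),.036,.055),("s2",(419,279),.036,.055),("s3",(470,301),.036,.055),("yA",(165,261),.104,.125),("yB",(204,297),.104,.125),("purp",(474,243),.13,.165),
 ("n1",(270,168),.14,.165),("n2",(330,172),.14,.165),("n3",(391,178),.14,.165),("n4",(453,181),.14,.165)]:
    w=T[px[1]-6:px[1]+7,px[0]-6:px[0]+7].reshape(-1,3);w=np.median(w[w[:,2]>zl-.03],0)
    for c in D:print(n,c,np.round(w*1000),top_circle(D[c],w[:2],zl,zh))
# rack boards
for c in D:
    P=D[c];m=(P[...,2]>.026)&(P[...,2]<.036)&(P[...,0]>.40)&(P[...,0]<.68)&(P[...,1]>-.28)&(P[...,1]<.28)
    I=np.load(f"{c}0.npz")["img"].astype(int);m&=(I[...,0]>I[...,2]+35)
    q=(P[m][:,:2]*1000).astype(np.float32);print(c,len(q),cv2.minAreaRect(q))
    m=(P[...,2]>.048)&(P[...,2]<.058)&(P[...,0]>.40)&(P[...,0]<.68)&(abs(P[...,1])<.32)&(I[...,0]>I[...,2]+35)
    q=P[m][:,:2]*1000;
    for s in(q[q[:,1]>60],q[q[:,1]<-60]):
        if len(s):print(' end',s.mean(0),s.min(0),s.max(0),len(s))
E
```

```text
bA top [461. 303.  80.] (array([451.5, 304. ]), 22.5, 132, np.float64(111.0))
bA scene [461. 303.  80.] (array([450.9, 301. ]), 24.5, 162, np.float64(111.4))
bB top [478. -49.  79.] (array([469.5, -51.1]), 22.6, 125, np.float64(110.8))
bB scene [478. -49.  79.] (array([468.2, -54. ]), 23.6, 198, np.float64(111.7))
s1 top [468.  55.  45.] (array([470.2,  58.2]), 21.1, 245, np.float64(45.0))
s1 scene [468.  55.  45.] (array([468.6,  55.3]), 21.3, 243, np.float64(47.0))
s2 top [ 452. -168.   45.] (array([ 454.5, -170. ]), 21.1, 251, np.float64(45.1))
s2 scene [ 452. -168.   45.] (array([ 452.2, -170.8]), 22.3, 306, np.float64(47.1))
s3 top [ 412. -289.   46.] (array([ 411.3, -289.8]), 21.4, 266, np.float64(45.3))
s3 scene [ 412. -289.   46.] (array([ 409.9, -291.9]), 21.3, 377, np.float64(47.0))
yA top [432. 424.  79.] (array([427.5, 419.9]), 22.9, 143, np.float64(110.6))
yA scene [432. 424.  79.] (array([427.9, 416.5]), 23.4, 160, np.float64(111.2))
yB top [358. 322.  80.] (array([350.8, 325.9]), 23.0, 141, np.float64(110.8))
yB scene [358. 322.  80.] (array([348.7, 323.9]), 24.0, 179,
[... 731 characters left out ...]
float64(150.5))
n4 scene [ 664. -211.  151.] (array([ 660.9, -213.3]), 25.2, 336, np.float64(152.0))
top 885 ((632.626708984375, -4.1995849609375), (48.66471862792969, 501.6517333984375), 1.4961477518081665)
 end [627.26399304 244.38680624] [428.02984697  92.35287758] [679.80275687 286.6406566 ] 124
 end [ 644.26083841 -254.63846708] [ 617.45790297 -260.63554728] [ 678.99198255 -234.89996917] 95
scene 860 ((639.4471435546875, 0.4017486572265625), (66.36779022216797, 497.0250244140625), 1.0443750619888306)
 end [540.29272878 258.68207498] [420.6784207   88.00885742] [669.86077054 313.98635489] 115
 end [ 591.67633694 -200.7196475 ] [ 439.30852734 -262.07110335] [679.52973159 -60.69472833] 105
```

>>> arm_command:
  xyz:
    - [15, -26, 0]
    - [15, -26, 0]
    - [15, -26, 0]
    - [15, -26, 0]
    - [15, -26, 0]
    - [15, -26, 0]
    - [15, -26, 0]
    - [15, -26, 0]
    - [15, -26, 0]
    - [15, -26, 0]
    - [15, -26, 0]
    - [15, -26, 0]
    - [15, -26, 0]
    - [15, -26, 0]
    - [15, -26, 0]
    - [16.7, -26, 0]
    - [0, 0, 0]
    - [0, 0, 0]
    - [0, 0, 0]
  spin: [-4, -4, -4, -4, -4, -4, -4, -4, -4, -4, -4, -4, -4, -4, -4, -4.3, 0, 0, 0]
  jaw: 1

```text
time: 2.0
tool_pos: [0.469, 0.0576, 0.4045]
tool_rot: [-3.141, -0.0, 1.572]
contact_force: [0.2, 1.5, 0.3]
opening: 0.0914
grip_force: 0.0
```

Run:
```python
from h import *
c=read_camera("wrist");cv2.imwrite("pics/w1.png",c["img"][:,:,::-1]);P=cloud(c);np.savez("w1.npz",P=P)
o=observe();print(o["time"],o["tool_pos"],np.degrees(o["tool_rot"]))
for n,xy,a,b in[("s1",(.469,.057),.036,.055),("bB",(.469,-.052),.104,.125)]: print(n,top_circle(P,xy,a,b))
T=np.load("top0.npz")["P"]
for y0,y1 in[(.09,.18),(-.05,.05),(-.19,-.1)]:
    for x0 in np.arange(.70,.82,.02):
        m=(T[...,0]>x0)&(T[...,0]<x0+.02)&(T[...,1]>y0)&(T[...,1]<y1);print(round(x0,2),round(float(T[m][:,2].max()),3),end=' ')
    print()
```

```text
2.05 [0.46894332 0.05781217 0.40463766] [-1.79970396e+02 -1.55681812e-02  9.00813541e+01]
s1 (array([468.4,  56.1]), 21.0, 1307, np.float64(44.8))
bB (array([468.4, -52.6]), 22.6, 318, np.float64(110.0))
0.7 0.035 0.72 0.006 0.74 0.082 0.76 0.083 0.78 0.084 0.8 0.085 
0.7 0.038 0.72 0.007 0.74 0.007 0.76 0.042 0.78 0.062 0.8 0.066 
0.7 0.037 0.72 0.007 0.74 0.007 0.76 0.048 0.78 0.082 0.8 0.144
```

View pics/w1.png

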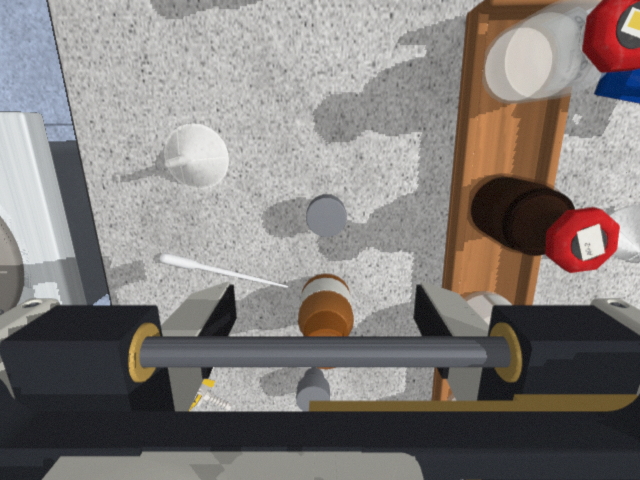

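The wrist view shows the stopper head at (326,215) and the amber bottle at (326,310), within about 1 mm of the two-camera averages. I'll lower onto stopper 1.

>>> arm_command:
  xyz:
    - [0, -1, -25]
    - [0, 0, -25]
    - [0, 0, -25]
    - [0, 0, -25]
    - [0, 0, -25]
    - [0, 0, -25]
    - [0, 0, -25]
    - [0, 0, -20]
    - [0, 0, -7]
    - [0, 0, 0]
    - [0, 0, 0]
  spin: [0, 0, 0, 0, 0, 0, 0, 0, 0, 0, 0]

```text
time: 3.15
tool_pos: [0.4697, 0.0564, 0.2035]
tool_rot: [3.14, 0.0, 1.571]
contact_force: [0.7, 1.0, 0.5]
opening: 0.0916
grip_force: 0.0
```

>>> arm_command:
  xyz:
    - [0, 0, 0]
    - [0, 0, 0]
    - [0, 0, 0]
    - [0, 0, 0]
    - [0, 0, 0]
    - [0, 0, 0]
    - [0, 0, 0]
    - [0, 0, 0]
    - [0, 0, 0]
    - [0, 0, 0]
  spin: [0, 0, 0, 0, 0, 0, 0, 0, 0, 0]
  jaw: -1
  squeeze: 15

```text
time: 4.15
tool_pos: [0.4695, 0.056, 0.2027]
tool_rot: [3.142, 0.0, 1.571]
contact_force: [-0.1, 0.6, 0.2]
opening: 0.0413
grip_force: 15.0
```

>>> arm_command:
  xyz:
    - [0, 0, 20]
    - [0, 0, 30]
    - [0, 0, 30]
    - [0, 0, 30]
    - [0, 0, 30]
    - [0, -20, 0]
    - [0, -30, 0]
    - [0, -30, 0]
    - [0, -20, 0]
    - [-0.5, -9, 0]
    - [0, 0, 0]
    - [0, 0, 0]
    - [0, 0, 0]
  spin: [0, 0, 0, 0, 0, 0, 0, 0, 0, 0, 0, 0, 0]

```text
time: 5.45
tool_pos: [0.4689, -0.0521, 0.3427]
tool_rot: [-3.142, -0.0, 1.572]
contact_force: [1.0, -0.0, 1.0]
opening: 0.0412
grip_force: 15.0
```

```bash
cat >> h.py <<'E'
def bottles(I,P):
    r,g,b=[I[...,i].astype(int) for i in range(3)]
    return r,g,b
def look(name,tag,items):
    c=read_camera(name);P=cloud(c);cv2.imwrite(f"pics/{tag}.png",c["img"][:,:,::-1]);o=observe()
    print(name,o["time"],o["tool_pos"],round(np.degrees(o["tool_rot"][2]),2),o["grip_force"])
    for n,xy,a,b in items: print(n,top_circle(P,xy,a,b))
    return c,P
E
python3 - <<'E'
from h import *
it=[("bA",(.451,.303),.104,.125),("bB",(.469,-.052),.104,.125),("s2",(.453,-.170),.036,.055)]
for n in("wrist","top","scene"):look(n,n+"2",it)
E
```

```text
wrist 5.5 [ 0.46895054 -0.05210232  0.34272308] 90.05 14.998876856870993
bA None
bB (array([468.1, -52.3]), 22.3, 907, np.float64(110.6))
s2 (array([ 452.4, -185.8]), 14.4, 132, np.float64(45.3))
top 5.55 [ 0.46896818 -0.05215879  0.3427354 ] 90.06 14.998849339835942
bA (array([451. , 304.3]), 22.9, 135, np.float64(110.8))
bB None
s2 (array([ 453.7, -169.8]), 21.0, 29, np.float64(44.6))
scene 5.6 [ 0.46897226 -0.05226112  0.34276032] 90.05 14.9988717037877
bA (array([452.2, 301.5]), 24.2, 162, np.float64(111.1))
bB (array([469. , -53.6]), 23.2, 147, np.float64(111.6))
s2 (array([ 453.6, -172. ]), 21.9, 307, np.float64(47.0))
```

View pics/scene2.png

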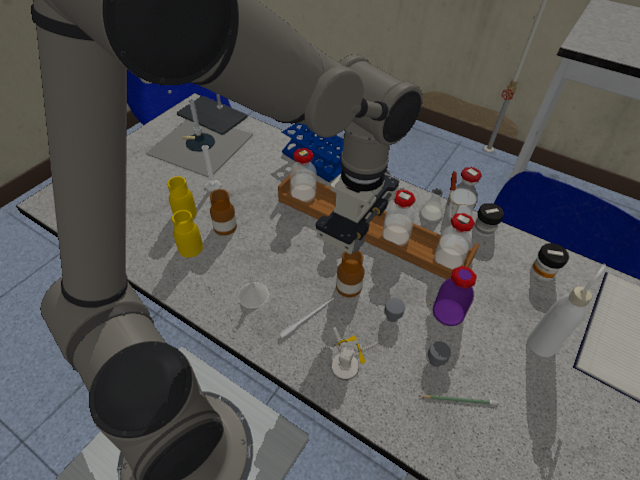

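The scene view shows the gripper above bottle B at (350,272), lined up with its neck. I'll lower the stopper.

>>> arm_command:
  xyz:
    - [0, 0, -10]
    - [0, 0, -10]
    - [0, 0, -8]
    - [0, 0, -6]
    - [0, 0, -5]
    - [0, 0, -4]
    - [0, 0, -3]
    - [0, 0, -2]
    - [0, 0, -1]
    - [0, 0, 0]
    - [0, 0, 0]
  spin: [0, 0, 0, 0, 0, 0, 0, 0, 0, 0, 0]

```text
time: 6.7
tool_pos: [0.469, -0.053, 0.2939]
tool_rot: [3.141, 0.0, 1.571]
contact_force: [0.1, 0.0, 0.1]
opening: 0.0411
grip_force: 15.0
```

>>> arm_command:
  xyz:
    - [0, 0, -0.6]
    - [0, 0, -0.6]
    - [0, 0, -0.5]
    - [0, 0, 0]
    - [0, 0, 0]
  spin: [0, 0, 0, 0, 0]

```text
time: 7.2
tool_pos: [0.469, -0.053, 0.2926]
tool_rot: [3.141, 0.0, 1.571]
contact_force: [-1.1, 0.7, 5.1]
opening: 0.0413
grip_force: 15.0
```

>>> arm_command:
  xyz:
    - [0, 0, 0]
    - [0, 0, 0]
    - [0, 0, 0]
    - [0, 0, 0]
    - [0, 0, 0]
    - [0, 0, 0]
    - [0, 0, 15]
    - [0, 0, 25]
    - [0, 0, 40]
    - [0, 0, 20]
    - [0, 0, 0]
    - [0, 0, 0]
  spin: [0, 0, 0, 0, 0, 0, 0, 0, 0, 0, 0, 0]
  jaw: 1

```text
time: 8.4
tool_pos: [0.4688, -0.0529, 0.3918]
tool_rot: [3.141, 0.0, 1.571]
contact_force: [-0.7, 0.0, 0.4]
opening: 0.0917
grip_force: 0.0
```

Run:
```python
from h import *
it=[("bA",(.451,.303),.104,.125),("bB+s",(.469,-.052),.126,.145)]
for n in("wrist","scene"):
    c,P=look(n,n+"3",it)
    m=(P[...,2]>.126)&(P[...,2]<.15)&(np.hypot(P[...,0]-.469,P[...,1]+.052)<.016)
    q=P[m];print(np.linalg.lstsq(np.c_[q[:,:2]-q[:,:2].mean(0),np.ones(len(q))],q[:,2],rcond=None)[0])
```

```text
wrist 8.45 [ 0.46864682 -0.05290147  0.39107062] 89.99 0.0
bA None
bB+s (array([467.5, -52.5]), 20.8, 2483, np.float64(134.9))
[-0.00060473 -0.00397857  0.13499752]
scene 8.5 [ 0.46865096 -0.05288703  0.3907669 ] 89.99 0.0
bA (array([450.5, 302.2]), 23.8, 156, np.float64(111.4))
bB+s (array([468.2, -53.3]), 22.1, 302, np.float64(136.8))
[ 0.0076085  -0.00752843  0.13726878]
```

View pics/wrist3.png

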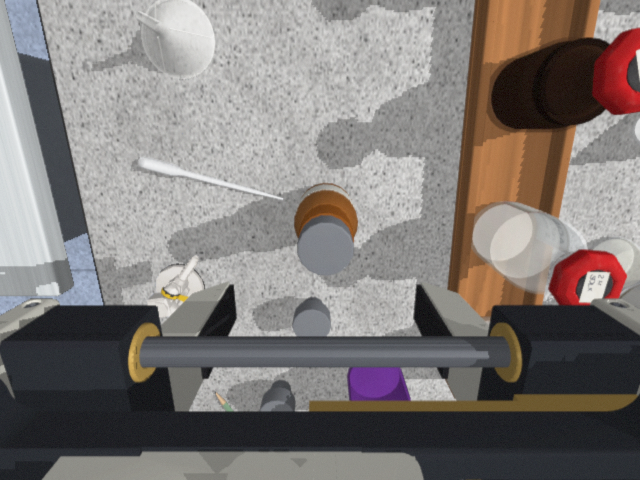

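The stopper, at (326,245), sits level with its top at about 136 mm. I'll grip the neck next.

>>> arm_command:
  xyz:
    - [-0.5, 0, -20]
    - [0, 0, -25]
    - [0, 0, -25]
    - [0, 0, -25]
    - [0, 0, -20]
    - [0, 0, -15]
    - [0, 0, 0]
    - [0, 0, 0]
  spin: [0, 0, 0, 0, 0, 0, 0, 0]

```text
time: 9.3
tool_pos: [0.4683, -0.053, 0.2615]
tool_rot: [-3.14, -0.001, 1.571]
contact_force: [0.8, -0.1, -1.2]
opening: 0.092
grip_force: 0.0
```

>>> arm_command:
  xyz:
    - [0, 0, 0]
    - [0, 0, 0]
    - [0, 0, 0]
    - [0, 0, 0]
    - [0, 0, 0]
    - [0, 0, 0]
    - [0, 0, 0]
    - [0, 0, 0]
    - [0, 0, 0]
    - [0, 0, 0]
  spin: [0, 0, 0, 0, 0, 0, 0, 0, 0, 0]
  jaw: -1
  squeeze: 35

```text
time: 10.3
tool_pos: [0.4686, -0.053, 0.2621]
tool_rot: [3.141, 0.0, 1.571]
contact_force: [1.5, 0.3, 0.6]
opening: 0.0444
grip_force: 35.0
```

>>> arm_command:
  xyz:
    - [0, 0, 20]
    - [0, 0, 33]
    - [0, 0, 40]
    - [0, 0, 40]
    - [0, 0, 40]
    - [10, 3, 0]
    - [22, 6, 0]
    - [25, 6, 0]
    - [25, 6, 0]
    - [25, 6, 0]
    - [25, 6, 0]
    - [25, 6, 0]
    - [20, 5, 0]
    - [11.5, 4, 0]
    - [0, 0, 0]
    - [0, 0, 0]
    - [0, 0, 0]
  spin: [0, 0, 0, 0, 0, 0, 0, 0, 0, 0, 0, 1.3, 0, 0, 0, 0, 0]

```text
time: 12.0
tool_pos: [0.6565, -0.0052, 0.4342]
tool_rot: [-3.14, -0.0, 1.593]
contact_force: [-0.4, -0.7, -3.6]
opening: 0.045
grip_force: 35.0
```

Run:
```python
from h import *
it=[("n1",(.654,.201),.14,.165),("n2",(.656,.064),.14,.165),("n3",(.658,-.073),.14,.165),("n4",(.661,-.212),.14,.165),("bA",(.451,.303),.104,.125),("held",(.657,-.004),.28,.33)]
for n in("wrist","top","scene"):
    c,P=look(n,n+"4",it)
```

```text
wrist 12.05 [ 0.65646111 -0.00518615  0.43468866] 91.27 34.985302118584514
n1 None
n2 (array([655.8,  63.6]), 24.9, 3286, np.float64(150.1))
n3 None
n4 None
bA None
held (array([654.7,  10. ]), 37.1, 11632, np.float64(306.3))
top 12.1 [ 0.65648315 -0.00518601  0.43502026] 91.27 34.985265070572495
n1 (array([653.4, 202.1]), 25.0, 353, np.float64(150.3))
n2 None
n3 None
n4 (array([ 662.4, -210.1]), 25.2, 359, np.float64(150.5))
bA (array([451. , 304.6]), 23.0, 136, np.float64(110.4))
held None
scene 12.15 [ 0.65650992 -0.00518132  0.43522888] 91.26 34.98534775804728
n1 (array([652.6, 199.4]), 25.1, 236, np.float64(151.5))
n2 (array([655.6,  62.6]), 25.7, 261, np.float64(151.8))
n3 (array([658.2, -74.9]), 27.4, 298, np.float64(151.7))
n4 (array([ 661. , -213.1]), 24.9, 339, np.float64(152.3))
bA (array([451.1, 301. ]), 24.1, 156, np.float64(111.3))
held (array([649.4, -16.4]), 39.3, 106, np.float64(286.5))
```

View pics/wrist4.png

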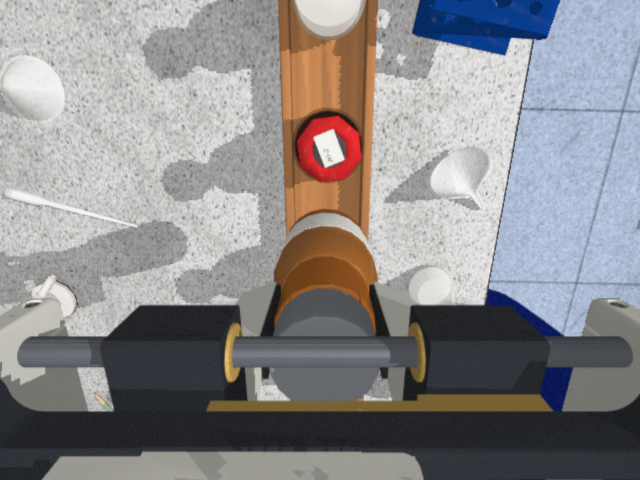

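The wrist view shows the held bottle centred at about (326,290), in line with the rack and with neighbour 2 at (328,148). The gap middle is at about y = -4.8. I'll lower it now.

>>> arm_command:
  xyz:
    - [0, 0.3, -10]
    - [0, 0, -12]
    - [0, 0, -12]
    - [0, 0, -12]
    - [0, 0, -12]
    - [0, 0, -12]
    - [0, 0, -12]
    - [0, 0, 0]
    - [0, 0, 0]
  spin: [0, 0, 0, 0, 0, 0, 0, 0, 0]

```text
time: 13.05
tool_pos: [0.6571, -0.0047, 0.3529]
tool_rot: [-3.141, -0.0, 1.593]
contact_force: [0.3, -0.2, -3.1]
opening: 0.0447
grip_force: 35.0
```

>>> arm_command:
  xyz:
    - [0, 0, -10]
    - [0, 0, -12]
    - [0, 0, -12]
    - [0, 0, -12]
    - [0, 0, -10]
    - [0, 0, -8]
    - [0, 0, -6]
    - [0, 0, -4]
    - [0, 0, 0]
    - [0, 0, 0]
  spin: [0, 0, 0, 0, 0, 0, 0, 0, 0, 0]

```text
time: 14.05
tool_pos: [0.6571, -0.0047, 0.2794]
tool_rot: [3.141, 0.0, 1.593]
contact_force: [1.1, -0.1, -3.4]
opening: 0.045
grip_force: 35.0
```

>>> arm_command:
  xyz:
    - [0, 0, -2]
    - [0, 0, -2]
    - [0, 0, -1]
    - [0, 0, -1]
    - [0, 0, 0]
    - [0, 0, 0]
    - [0, 0, 0]
  spin: [0, 0, 0, 0, 0, 0, 0]

```text
time: 14.75
tool_pos: [0.657, -0.0047, 0.2731]
tool_rot: [3.141, 0.0, 1.593]
contact_force: [-0.0, -0.1, -3.6]
opening: 0.0448
grip_force: 35.0
```

>>> arm_command:
  xyz:
    - [0, 0, -0.6]
    - [0, 0, -0.6]
    - [0, 0, -0.5]
    - [0, 0, 0]
    - [0, 0, 0]
  spin: [0, 0, 0, 0, 0]

```text
time: 15.25
tool_pos: [0.6571, -0.0047, 0.2721]
tool_rot: [3.14, 0.0, 1.593]
contact_force: [-1.3, -0.6, 4.0]
opening: 0.0444
grip_force: 35.0
```

>>> arm_command:
  xyz:
    - [0, 0, 0]
    - [0, 0, 0]
    - [0, 0, 0]
    - [0, 0, 0]
    - [0, 0, 0]
    - [0, 0, 0]
    - [0, 0, 0]
    - [0, 0, 15]
    - [0, 0, 30]
    - [0, 0, 40]
    - [0, 0, 40]
    - [0, 0, 25]
    - [0, 0, 0]
    - [0, 0, 0]
  spin: [0, 0, 0, 0, 0, 0, 0, 0, 0, 0, 0, 0, 0, 0]
  jaw: 1

```text
time: 16.65
tool_pos: [0.6568, -0.0046, 0.4214]
tool_rot: [3.141, 0.0, 1.593]
contact_force: [0.0, 0.7, 0.1]
opening: 0.0915
grip_force: 0.0
```

Run:
```python
from h import *
it=[("n2",(.656,.064),.147,.165),("n3",(.658,-.073),.147,.165),("B in rack",(.657,-.005),.137,.155),("s2",(.453,-.170),.036,.055),("s3",(.411,-.290),.036,.055),("bA",(.451,.303),.104,.125)]
for n in("wrist","top","scene"):
    c,P=look(n,n+"5",it)
```

```text
wrist 16.7 [ 0.65677065 -0.00467116  0.42018169] 91.29 0.0
n2 (array([656.1,  63.5]), 24.3, 3369, np.float64(150.3))
n3 (array([657.1, -74.6]), 24.6, 1820, np.float64(150.5))
B in rack (array([656. ,   7.7]), 32.2, 2155, np.float64(144.9))
s2 None
s3 None
bA None
top 16.75 [ 0.65679475 -0.00465941  0.41959236] 91.29 0.0
n2 None
n3 None
B in rack None
s2 (array([ 453.8, -170.2]), 20.8, 252, np.float64(45.1))
s3 (array([ 410.8, -290.2]), 21.0, 265, np.float64(45.1))
bA (array([451.4, 304.1]), 22.5, 132, np.float64(110.3))
scene 16.8 [ 0.65684926 -0.00469855  0.41943245] 91.28 0.0
n2 (array([655.6,  61.6]), 25.5, 223, np.float64(152.1))
n3 (array([656.7, -75.1]), 26.0, 258, np.float64(152.3))
B in rack (array([653.5,   6.5]), 32.2, 223, np.float64(146.8))
s2 (array([ 452.3, -171.4]), 21.5, 312, np.float64(47.1))
s3 (array([ 409.8, -292.9]), 21.8, 375, np.float64(47.0))
bA (array([450.9, 301.9]), 24.6, 158, np.float64(111.0))
```

View pics/scene5.png

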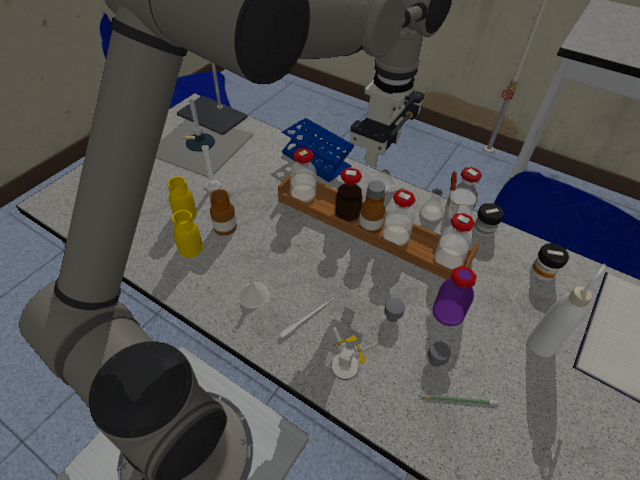

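Bottle B stands upright in gap 2 at (373,207), with its neighbours unmoved. On to stopper 2.

>>> arm_command:
  xyz:
    - [-10, -8, 0]
    - [-20, -16, 0]
    - [-25, -20, 0]
    - [-25, -20, 0]
    - [-25, -20, 0]
    - [-25, -20, 0]
    - [-25, -20, 0]
    - [-22, -18, 0]
    - [-17, -14, 0]
    - [-9.8, -10.1, 0]
    - [0, 0, -20]
    - [0, 0, -20]
    - [0, 0, -20]
    - [0, 0, -20]
    - [0, 0, 0]
    - [0, 0, 0]
    - [0, 0, 0]
  spin: [0, 0, 0, 0, 0, -1.3, 0, 0, 0, 0, 0, 0, 0, 0, 0, 0, 0]

```text
time: 18.5
tool_pos: [0.4536, -0.1709, 0.3422]
tool_rot: [3.14, 0.001, 1.571]
contact_force: [0.4, -0.1, 0.1]
opening: 0.092
grip_force: 0.0
```

Run:
```python
from h import *
look("wrist","wrist6",[("s2",(.453,-.170),.036,.055)])
```

```text
wrist 18.55 [ 0.45352685 -0.17090835  0.34229532] 90.0 0.0
s2 (array([ 452.5, -171.9]), 20.9, 1874, np.float64(44.9))
```

>>> arm_command:
  xyz:
    - [-0.5, -0.5, -20]
    - [0, 0, -25]
    - [0, 0, -25]
    - [0, 0, -25]
    - [0, 0, -20]
    - [0, 0, -15]
    - [0, 0, -9]
    - [0, 0, 0]
    - [0, 0, 0]
  spin: [0, 0, 0, 0, 0, 0, 0, 0, 0]

```text
time: 19.45
tool_pos: [0.453, -0.1715, 0.2031]
tool_rot: [3.14, 0.001, 1.571]
contact_force: [0.7, -0.4, 0.1]
opening: 0.0916
grip_force: 0.0
```

>>> arm_command:
  xyz:
    - [0, 0, 0]
    - [0, 0, 0]
    - [0, 0, 0]
    - [0, 0, 0]
    - [0, 0, 0]
    - [0, 0, 0]
    - [0, 0, 0]
    - [0, 0, 0]
    - [0, 0, 0]
    - [0, 0, 0]
  spin: [0, 0, 0, 0, 0, 0, 0, 0, 0, 0]
  jaw: -1
  squeeze: 15

```text
time: 20.45
tool_pos: [0.4527, -0.1713, 0.2023]
tool_rot: [3.142, 0.0, 1.571]
contact_force: [1.0, 0.6, -0.3]
opening: 0.0413
grip_force: 15.0
```

>>> arm_command:
  xyz:
    - [0, 0, 20]
    - [0, 0, 35]
    - [0, 0, 35]
    - [0, 0, 35]
    - [0, 0, 35]
    - [0, 14, 0]
    - [0, 30, 0]
    - [0, 40, 0]
    - [0, 40, 0]
    - [0, 40, 0]
    - [-1.7, 40, 0]
    - [0, 40, 0]
    - [0, 40, 0]
    - [0, 40, 0]
    - [0, 40, 0]
    - [0, 40, 0]
    - [0, 35, 0]
    - [0, 25, 0]
    - [0, 10, 0]
    - [0, 0, 0]
  spin: [0, 0, 0, 0, 0, 0, 0, 0, 0, 0, 0, 0, 0, 0, 0, 0, 0, 0, 0, 0]

```text
time: 22.45
tool_pos: [0.4504, 0.3036, 0.3614]
tool_rot: [-3.14, 0.001, 1.573]
contact_force: [-0.4, 0.8, 0.2]
opening: 0.0414
grip_force: 15.0
```

>>> arm_command:
  xyz:
    - [0, 0, 0]
    - [0, 0, 0]
    - [0, 0, 0]
  spin: [0, 0, 0]

```text
time: 22.75
tool_pos: [0.4512, 0.3017, 0.3624]
tool_rot: [3.141, 0.0, 1.569]
contact_force: [0.7, -0.1, 0.0]
opening: 0.0415
grip_force: 15.0
```

Run:
```python
from h import *
it=[("bA",(.451,.303),.104,.125)]
for n in("wrist","top","scene"):
    c,P=look(n,n+"7",it)
```

```text
wrist 22.8 [0.45118746 0.30183243 0.3624862 ] 89.91 15.000000691507012
bA (array([450.5, 302.8]), 22.4, 962, np.float64(110.5))
top 22.85 [0.45117829 0.30198325 0.36249219] 89.92 15.000014727265807
bA (array([451.4, 297.5]), 20.7, 55, np.float64(110.8))
scene 22.9 [0.45114739 0.30212767 0.36250243] 89.93 15.000072188704507
bA (array([451.3, 301.3]), 23.9, 160, np.float64(111.1))
```

View pics/wrist7.png

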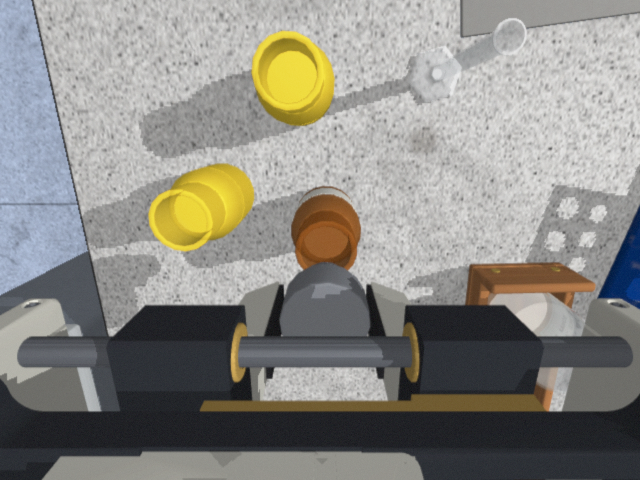

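The wrist view shows bottle A's open neck at (326,245), straight under the stopper at (326,300). I'll insert it.

>>> arm_command:
  xyz:
    - [0, 0.3, -12]
    - [0, 0, -12]
    - [0, 0, -12]
    - [0, 0, -10]
    - [0, 0, -7]
    - [0, 0, -5]
    - [0, 0, -4]
    - [0, 0, -3]
    - [0, 0, -2]
    - [0, 0, -1]
    - [0, 0, 0]
    - [0, 0, 0]
    - [0, 0, 0]
  spin: [0, 0, 0, 0, 0, 0, 0, 0, 0, 0, 0, 0, 0]

```text
time: 24.2
tool_pos: [0.451, 0.303, 0.2945]
tool_rot: [3.141, -0.0, 1.571]
contact_force: [-2.1, 0.2, -1.0]
opening: 0.0416
grip_force: 15.0
```

>>> arm_command:
  xyz:
    - [0, 0, -0.6]
    - [0, 0, -0.6]
    - [0, 0, -0.6]
    - [0, 0, 0]
    - [0, 0, 0]
  spin: [0, 0, 0, 0, 0]

```text
time: 24.7
tool_pos: [0.451, 0.303, 0.2925]
tool_rot: [3.142, 0.0, 1.571]
contact_force: [-1.1, -0.5, 0.3]
opening: 0.0414
grip_force: 15.0
```

>>> arm_command:
  xyz:
    - [0, 0, -0.5]
    - [0, 0, -0.5]
    - [0, 0, 0]
    - [0, 0, 0]
  spin: [0, 0, 0, 0]

```text
time: 25.1
tool_pos: [0.451, 0.303, 0.2923]
tool_rot: [3.141, -0.0, 1.571]
contact_force: [-1.5, -1.1, 5.6]
opening: 0.0419
grip_force: 15.0
```

>>> arm_command:
  xyz:
    - [0, 0, 0]
    - [0, 0, 0]
    - [0, 0, 0]
    - [0, 0, 0]
    - [0, 0, 0]
    - [0, 0, 0]
    - [0, 0, 15]
    - [0, 0, 25]
    - [0, 0, 40]
    - [0, 0, 20]
    - [0, 0, 0]
    - [0, 0, 0]
  spin: [0, 0, 0, 0, 0, 0, 0, 0, 0, 0, 0, 0]
  jaw: 1

```text
time: 26.3
tool_pos: [0.4508, 0.3029, 0.3912]
tool_rot: [3.142, 0.0, 1.571]
contact_force: [0.3, -0.1, -1.1]
opening: 0.0918
grip_force: 0.0
```

Run:
```python
from h import *
for n in("wrist","scene"):
    c,P=look(n,n+"8",[("bA+s",(.451,.303),.126,.145)])
    m=(P[...,2]>.126)&(P[...,2]<.15)&(np.hypot(P[...,0]-.451,P[...,1]-.3025)<.016)
    q=P[m];print(np.linalg.lstsq(np.c_[q[:,:2]-q[:,:2].mean(0),np.ones(len(q))],q[:,2],rcond=None)[0])
```

```text
wrist 26.35 [0.45068224 0.3028702  0.3904561 ] 89.99 0.0
bA+s (array([449.7, 302.3]), 21.0, 2496, np.float64(134.9))
[ 0.00293864 -0.00527973  0.13497291]
scene 26.4 [0.45069506 0.30288417 0.39009695] 89.98 0.0
bA+s (array([450.4, 300.2]), 21.6, 229, np.float64(136.8))
[3.85321710e-05 1.95519617e-02 1.37241611e-01]
```

View pics/wrist8.png

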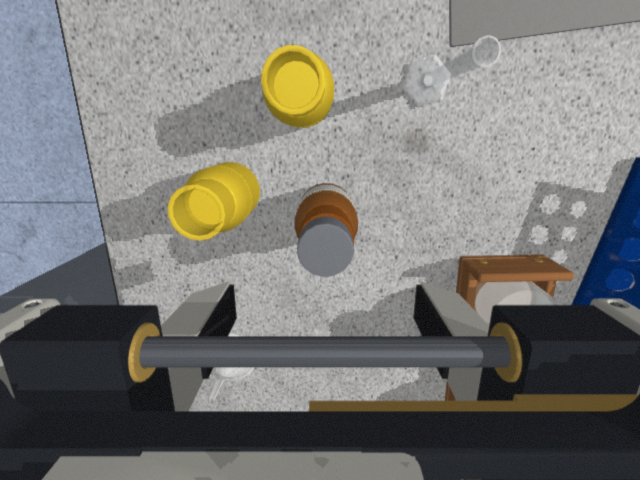

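The stopper, at (326,247), sits level on bottle A with its top at about 136 mm. I'll grip the neck.

>>> arm_command:
  xyz:
    - [0, 0, -20]
    - [0, 0, -25]
    - [0, 0, -25]
    - [0, 0, -25]
    - [0, 0, -20]
    - [0, 0, -14]
    - [0, 0, 0]
    - [0, 0, 0]
  spin: [0, 0, 0, 0, 0, 0, 0, 0]

```text
time: 27.2
tool_pos: [0.4509, 0.303, 0.2619]
tool_rot: [-3.14, 0.001, 1.571]
contact_force: [0.6, 0.4, -0.0]
opening: 0.092
grip_force: 0.0
```

>>> arm_command:
  xyz:
    - [0, 0, 0]
    - [0, 0, 0]
    - [0, 0, 0]
    - [0, 0, 0]
    - [0, 0, 0]
    - [0, 0, 0]
    - [0, 0, 0]
    - [0, 0, 0]
    - [0, 0, 0]
    - [0, 0, 0]
  spin: [0, 0, 0, 0, 0, 0, 0, 0, 0, 0]
  jaw: -1
  squeeze: 35

```text
time: 28.2
tool_pos: [0.4511, 0.303, 0.2626]
tool_rot: [3.141, -0.0, 1.571]
contact_force: [0.1, 0.9, 0.6]
opening: 0.0445
grip_force: 35.0
```

>>> arm_command:
  xyz:
    - [0, 0, 20]
    - [0, 0, 33]
    - [0, 0, 40]
    - [0, 0, 40]
    - [0, 0, 40]
    - [10, -8.5, 7]
    - [20, -17, 0]
    - [25, -21, 0]
    - [25, -21, 0]
    - [25, -21, 0]
    - [25, -21, 0]
    - [25, -21, 0]
    - [23, -19, 0]
    - [15, -13, 0]
    - [10, -8, 0]
    - [0, 0, 0]
    - [0, 0, 0]
    - [0, 0, 0]
    - [0, 0, 0]
  spin: [0, 0, 0, 0, 0, 0, 0, 0, 0, 0, 0, 1.3, 0, 0, 0, 0, 0, 0, 0]

```text
time: 30.1
tool_pos: [0.6535, 0.1332, 0.4424]
tool_rot: [-3.141, -0.0, 1.594]
contact_force: [-0.1, 0.0, -4.3]
opening: 0.0443
grip_force: 35.0
```

Run:
```python
from h import *
it=[("n1",(.654,.201),.147,.165),("n2",(.656,.064),.147,.165),("B",(.657,-.005),.137,.147)]
for n in("wrist","top","scene"):
    c,P=look(n,n+"9",it)
```

```text
wrist 30.15 [0.65348618 0.13317571 0.44266225] 91.34 34.98930701985955
n1 (array([653., 200.]), 24.6, 2901, np.float64(150.2))
n2 None
B None
top 30.2 [0.65354192 0.13311273 0.44281153] 91.34 34.98923853971064
n1 None
n2 (array([656.2,  64. ]), 23.3, 201, np.float64(151.2))
B (array([654.4, -15.6]), 34.0, 224, np.float64(144.8))
scene 30.25 [0.65361599 0.13300772 0.44283834] 91.33 34.98922540806234
n1 (array([653.4, 198.1]), 24.8, 199, np.float64(152.5))
n2 (array([656.5,  62.4]), 25.2, 217, np.float64(152.6))
B (array([655.5,  -5.6]), 21.9, 119, np.float64(145.5))
```

View pics/wrist9.png

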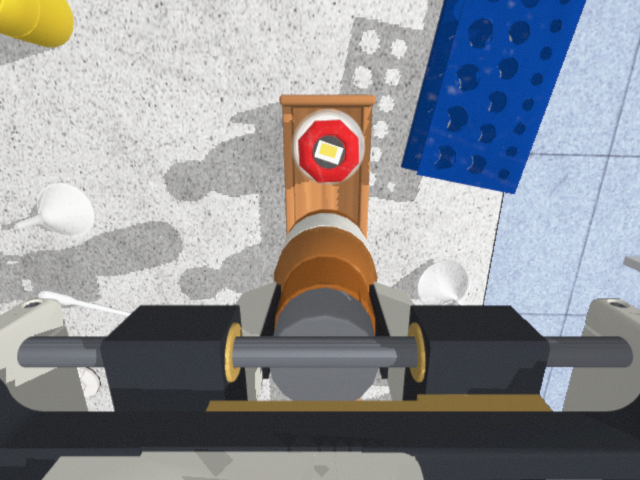

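The held bottle, at (326,290), is lined up with the rack and with neighbour 1 at (328,150). The gap middle is at about y = 131.8, so I'll trim y slightly and lower.

>>> arm_command:
  xyz:
    - [0, -0.7, -10]
    - [0, 0, -12]
    - [0, 0, -12]
    - [0, 0, -12]
    - [0, 0, -12]
    - [0, 0, -12]
    - [0, 0, -12]
    - [0, 0, -8]
    - [0, 0, 0]
    - [0, 0, 0]
  spin: [0, 0, 0, 0, 0, 0, 0, 0, 0, 0]

```text
time: 31.25
tool_pos: [0.6541, 0.1318, 0.3527]
tool_rot: [3.141, -0.0, 1.593]
contact_force: [-0.3, -0.1, -3.1]
opening: 0.0442
grip_force: 35.0
```

>>> arm_command:
  xyz:
    - [0, 0, -10]
    - [0, 0, -12]
    - [0, 0, -12]
    - [0, 0, -12]
    - [0, 0, -10]
    - [0, 0, -8]
    - [0, 0, -6]
    - [0, 0, -3]
    - [0, 0, 0]
    - [0, 0, 0]
  spin: [0, 0, 0, 0, 0, 0, 0, 0, 0, 0]

```text
time: 32.25
tool_pos: [0.6541, 0.1318, 0.28]
tool_rot: [3.141, -0.0, 1.593]
contact_force: [0.5, 0.0, -4.8]
opening: 0.0441
grip_force: 35.0
```

>>> arm_command:
  xyz:
    - [0, 0, -2]
    - [0, 0, -1.5]
    - [0, 0, -1]
    - [0, 0, 0]
    - [0, 0, 0]
    - [0, 0, 0]
  spin: [0, 0, 0, 0, 0, 0]

```text
time: 32.85
tool_pos: [0.654, 0.1318, 0.2751]
tool_rot: [3.141, 0.0, 1.593]
contact_force: [-0.0, -1.0, -4.0]
opening: 0.0444
grip_force: 35.0
```

Touchdown is expected at about 272.6.

>>> arm_command:
  xyz:
    - [0, 0, -1]
    - [0, 0, -0.7]
    - [0, 0, -0.7]
    - [0, 0, -0.6]
    - [0, 0, 0]
    - [0, 0, 0]
  spin: [0, 0, 0, 0, 0, 0]

```text
time: 33.45
tool_pos: [0.654, 0.1318, 0.2726]
tool_rot: [3.141, 0.0, 1.593]
contact_force: [-0.7, -0.0, 1.6]
opening: 0.0446
grip_force: 35.0
```

>>> arm_command:
  xyz:
    - [0, 0, -0.3]
    - [0, 0, 0]
    - [0, 0, 0]
  spin: [0, 0, 0]

```text
time: 33.75
tool_pos: [0.654, 0.1318, 0.2726]
tool_rot: [3.14, -0.0, 1.593]
contact_force: [-1.9, -0.4, 5.2]
opening: 0.0445
grip_force: 35.0
```

>>> arm_command:
  xyz:
    - [0, 0, 0]
    - [0, 0, 0]
    - [0, 0, 0]
    - [0, 0, 0]
    - [0, 0, 0]
    - [0, 0, 0]
    - [0, 0, 0]
    - [0, 0, 15]
    - [0, 0, 30]
    - [0, 0, 40]
    - [0, 0, 40]
    - [0, 0, 25]
    - [-20, 0, 0]
    - [-40, 0, 0]
    - [-40, 0, 0]
    - [-40, 0, 0]
    - [-30, 0, 0]
    - [0, 0, 0]
    - [0, 0, 0]
  spin: [0, 0, 0, 0, 0, 0, 0, 0, 0, 0, 0, 0, 0, 0, 0, 0, 0, 0, 0]
  jaw: 1

```text
time: 35.65
tool_pos: [0.484, 0.1319, 0.4225]
tool_rot: [3.14, -0.0, 1.593]
contact_force: [-0.5, -0.9, -0.5]
opening: 0.0919
grip_force: 0.0
```

Run:
```python
from h import *
it=[("n1",(.654,.201),.147,.165),("n2",(.656,.064),.147,.165),("n3",(.658,-.073),.147,.165),("n4",(.661,-.212),.147,.165)]
for n in("top","scene"):
    c,P=look(n,n+"10",it)
    for t,x,y in(("A",.654,.132),("B",.657,-.005)): print(t,top_circle(P,(x,y),.138,.149,.03))
```

```text
top 35.7 [0.48458184 0.13181333 0.4221989 ] 91.28 0.0
n1 None
n2 (array([656.8,  65.8]), 24.2, 270, np.float64(150.9))
n3 (array([658.1, -72.3]), 24.7, 308, np.float64(151.0))
n4 (array([ 662.7, -209.9]), 24.0, 311, np.float64(150.8))
A None
B (array([657.,  -2.]), 21.1, 257, np.float64(145.0))
scene 35.75 [0.48488041 0.13176855 0.42191308] 91.27 0.0
n1 (array([653.4, 195.3]), 24.2, 92, np.float64(152.0))
n2 (array([655.9,  62.9]), 25.3, 225, np.float64(151.8))
n3 (array([657.7, -76.7]), 25.3, 255, np.float64(152.3))
n4 (array([ 661.3, -212.3]), 24.6, 287, np.float64(152.5))
A (array([652.5, 131.5]), 22.0, 175, np.float64(146.6))
B (array([656.8,  -3.7]), 22.6, 206, np.float64(146.9))
```

View pics/scene10.png

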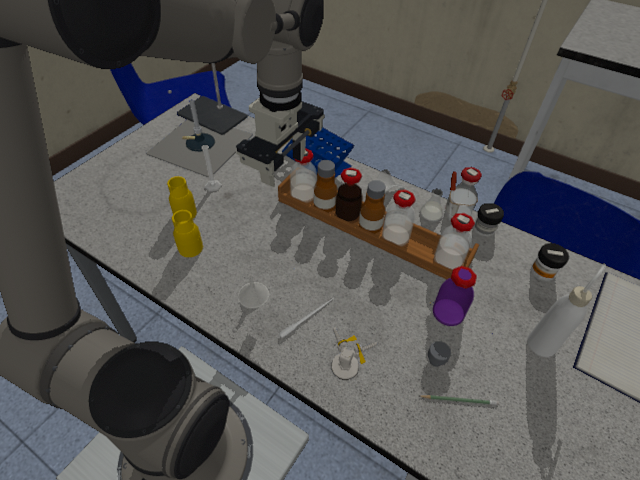

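View pics/top10.png

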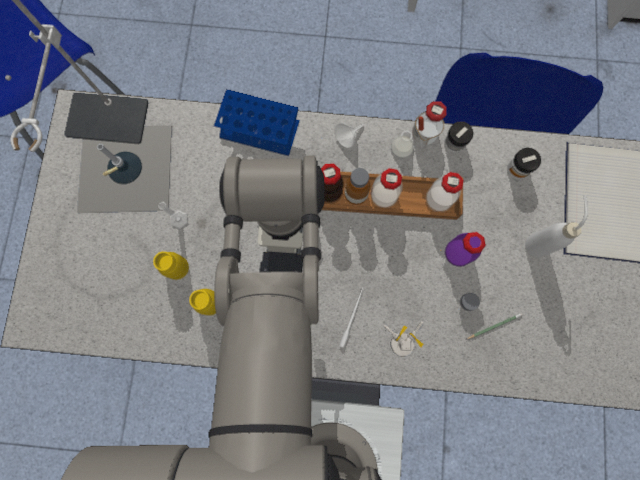

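Both amber bottles stand stoppered in the rack at (326,185) and (373,207) in the scene view, with stopper tops at about 146 mm. The neighbours are in place, and no amber bottle is left on the table.

```bash
python3 -c "
from cell import *
print(hand_in())"
```

```text
the job is handed in; nothing more can be done
None
```

I stoppered both amber bottles on the table (a third was not there), lowered them into gaps 1 and 2 of the rack with the neighbours left standing, and handed the job in at about 36 s; the hand-in gave no verdict.

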